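Lever up an engine housing and slip a packing strip under it

ROBOT

A 6-joint arm with a two-finger parallel gripper is mounted at the origin on the work surface. World frame = base frame: x ahead of the robot, y to its left, z up, the work surface at z = 0. Lengths are in mm, angles in rad, forces in N, time in s.
With the tool pointing down it reaches from about 350 to 975 mm from the base axis. Payload 7.1 kg.
Tool frame: the origin (TCP) lies between the finger pads; the fingertips stand 19 mm ahead of it and the grasp point (between the pads) is the TCP; y points along the fingers, z is the direction in which the jaws open and shut, and the axes are right-handed (so a half turn about y gives the same grasp; the last joint's range is limited). The gripper opens to 88 mm and grips with 3 to 60 N. Pads are 20 mm wide; open, the fingers measure 115 mm over their backs; the gripper's body (75 mm by 178 mm) begins 61 mm behind the grasp point.
Start: joints at [-1.201, 0.423, 1.63, -0, 1.089, -0.019], TCP at [236.94, -578.329, 241.675] pointing down, gripper open.
Joint ranges: [-3, 3], [-0.9, 2.11], [0.09, 2.58], [-1.31, 4.45], [0.11, 2.69], [-2.54, 2.54]. Speed limits (rad/s): [2.39, 2.39, 3.01, 3.14, 3.14, 3.14].

INTERFACE

Orientations are given as a rotation vector (axis times angle).
In Python, from workcell import ctrl gives the robot as it stands.
- The arm moves only by the tool servo_tool, never from a script. Its argument "moves" is text: rows parted by semicolons, each of 6 numbers parted by spaces: the shift along the world's x, y, z in m, then the turn, a rotation vector about the world's x, y, z in degrees. A call has 1 to 8 rows; each row is the pose to reach, as a shift and turn from the pose commanded when the call began; what a row does not reach only later rows make up. A row lasts 1/8 s, in which the tool goes at most 62.5 mm and 10.7 degrees, less where a joint would pass 70% of its speed; a pose out of reach is approached as far as the arm can. A call with a gripper value outside its range is refused whole. "hand" is the closure in counts, from 0 (fully open) to 255 (shut), set as the call begins (left out, the last holds). The fingers move at their own pace and stop on an object; the grip force is fixed at half the most. Time passes only in rows, so rows that repeat a pose let the fingers close. It gives the time, the measured TCP pose, the force and the opening at its end, in the units of the state.
- ctrl.get_obs(): the state, without advancing time (a new reading comes with each control period).
- ctrl.get_image(name): name is "scene" or "top" or "wrist"; returns a dict with "pixels" (480x640x3 uint8, red, green, blue), "depth" (480x640 float32, mm along the optical axis (not along the pixel's ray), 0 where there is no reading), "vertical_fov" (degrees; the focal length in pixels is half the picture's height over the tangent of half this angle, whatever the lens; pixels are square), "cx", "cy" (the principal point, pixels), "xyz" and "attitude" of the camera in the world; the wrist camera has in their place "T_tool_cam" (4x4, takes a point from camera to tool coordinates, whose origin is the TCP and whose axes are the tool frame's). Camera axes: x right, y up, looking along -z (the intrinsics and any distortion apply to the point x, -y, -z); pixel columns grow to the right and rows downward; lengths in mm; the calibration is good to about 2 mm. A picture is of the moment at which its call begins: read the wrist's pose just before it.
- ctrl.close_job(): hands the job in, once; it reports no verdict.
The state is a dict: "t": time; "qpos": joint angles; "qvel": joint speeds; "joint_torque": joint torques, N m; "ee_pos": TCP position; "orientation": TCP orientation; "ft_force": force on the tool from outside, world axes, zero at the start; "moment": the same for the moment, N m; "width": finger opening in mm.
Only numpy, scipy, OpenCV 4.12 (cv2) and the standard library are available. Lean on these libraries where they do the work, as an engineer would, in place of code of your own. Each camera call takes 0.05 s, during which the arm holds its last target.

TASK

The alloy engine housing sits lopsided because the two feet at its end by the fulcrum block are too short. Lever up that low end with the pry bar over the block, rest the bar so that it holds the housing up, and slide the thick yellow packing strip under it crosswise, just behind the short feet. Then take the bar away and lay it flat on the bench, so that the housing sits level on the strip; do not lift or shove the housing with the gripper, and leave the other things where they are.

Things in the scene. Friction and masses are not known exactly. Their poses are not given: they have to be found in the camera images.
- housing: Cast aluminium housing, 1.3-1.7 kg. Own frame: z up when level, y from low near end to far end, x across. Origin: middle of its outline, level with the far foot's underside. Plate 100 (x) by 170 (y) mm at z 32-46 mm. Dome radius 36 at y 35, top z 88; stub radius 17 at y -40, top z 76. Leans 0.08 rad at the start. Centre of mass at y about +20.
- far_foot (a point): Middle of the underside of the housing's far foot (housing frame 0, 75, 0 mm): a rib over the whole width, y 65-85 mm, z 0-32 mm.
- near_feet (a point): Point midway between the undersides of the two short near feet (housing frame 0, -75, 12 mm). The feet are 24 mm wide at x = -38 and +38 mm, y -85 to -65, z 12-32 mm; the 52 mm between them is open. Behind them, up to the far foot, the underside is open from side to side.
- lip (a point): Middle of the lower edge of the plate at the near end (housing frame 0, -85, 32 mm); the pry bar goes under here, between the near feet. 20 mm above the bench at the start, 32 mm when level, about 43 mm with the bar fully down.
- strip_place (a point): Point on the plate's underside (housing frame 0, -35, 32 mm) under which the middle of the strip belongs, the strip along the housing's x axis; up to 40 mm off in x or 20 mm in y is fine. The gap here is 24 mm at the start, 32 mm when level, about 39 mm with the bar fully down.
- fulcrum: Wooden block fixed to the bench about 70 mm from the lip; origin on the bench under its middle, y axis towards the housing. Across it, along x, lies a steel round ridge (radius 8 mm, top 27 mm above the bench); two cheeks at x = +-22 to 32 mm, 36 mm long in y, rise to 41 mm and leave a 44 mm wide way for the bar.
- pry_bar: Straight steel pry bar, 0.85 kg, 340 mm long, lying flat at the start. Origin: middle of its length, on its flat underside; x runs to the tip, z up. Steel blade x 66-170 mm: 22 wide, 7 thick. Dark shaft x -88 to 66: 20 wide, 16 thick. Red handle x -170 to -88: 24 wide, 16 thick. Centre of mass at x about -30.
- bar_tip (a point): Middle of the lower edge of the bar's tip (bar frame 170, 0, 0 mm). With the tip 20 mm past the lip, the bar on the ridge and the handle end let down onto the bench, the bar's own weight keeps the housing raised and the bar can be let go.
- strip: Thick yellow packing strip, 130 (x) by 30 (y) by 32 (z) mm, 0.12 kg, lying flat, both ends alike; origin at the centre of its underside. Longer than the housing is wide, so its ends stick out.
- thin_strip: Blue strip of 130 by 30 by 16 mm, too thin for the job; origin at the centre of its underside. Leave it alone.
- hammer: Claw hammer, bystander.
- white_tape: White tape roll, 90 mm across and 48 mm tall, bystander.
- black_tape: Black tape roll, 76 mm across and 19 mm tall, bystander.
- wrench: Wrench, bystander.
- oil_can: Red can, 75 mm tall, bystander.
- sealant: White jar with a red cap, 70 mm tall, bystander.
Not all that is in view belongs to the job. What is meant by the fulcrum is not pink, and is the larger of those in its own colour. Of the things that look like the strip, the larger one is meant.

How it is judged (in metres and radians):
On the way, in this order (a step that is already met when the one before it is completed fails the run):
1. the housing's low end is levered up: its lip is more than 35 mm above the bench, carried by the pry bar, which bears on the fulcrum block (height (world z) of lip above 0.035 m and contact force between pry_bar and housing above 1 N and contact force between pry_bar and fulcrum above 1 N), for 0.2 s.
2. the yellow strip lies crosswise under the housing, in its place, while the bar still carries the housing (x of strip in the frame of housing between -0.04 and 0.04 m and y of strip in the frame of housing between -0.058 and -0.01 m and angle between the x axis of strip and the x axis of housing, either way round below 0.25 rad and height (world z) of strip below 0.006 m and contact force between pry_bar and housing above 1 N), for 0.2 s.
At the end, for the whole second after the job is handed in: Housing level (0.025 rad) on the yellow strip, lip above 30 mm; strip flat, crosswise within 0.25 rad, its middle within 40 mm of the housing's middle line (x) and 10 to 58 mm to the near side (-y) of its origin; bar flat on the bench, clear of the housing; all at rest (x of strip in the frame of housing between -0.04 and 0.04 m and y of strip in the frame of housing between -0.058 and -0.01 m and angle between the x axis of strip and the x axis of housing, either way round below 0.25 rad and angle between housing's own z axis and vertical below 0.025 rad and contact force between strip and housing above 1.5 N and contact force between pry_bar and housing below 0.1 N and height (world z) of lip above 0.03 m and height (world z) of pry_bar below 0.006 m and angle between pry_bar's own z axis and vertical below 0.06 rad and angle between strip's own z axis and vertical below 0.05 rad and linear speed of each of housing, pry_bar, strip below 0.02 m/s); the robot touches nothing.
It fails at once if the gripper or arm pushes on the housing with more than 6 N (contact force between any of the fingers, the arm and housing above 6 N).
It fails at once if the housing is shoved more than 50 mm from where it stood (distance of housing from where it was at the start of the episode above 0.05 m).
It fails at once if a bystander (blue strip, hammer, tape rolls, wrench, can, jar) is moved more than 40 mm (distance of any of thin_strip, hammer, white_tape, black_tape, wrench, oil_can, sealant from where it was at the start of the episode above 0.04 m).
It also fails if it takes over 72 s, if anything falls off the work surface, if the arm or the gripper's body presses on something with over 40 N, if the wrist force passes 120 N, or if a joint passes its speed limit or range.

## Working session

There is one attempt and no reset: what is moved stays moved. The work goes in short steps, Python scripts to look and compute and a tool call to move; the robot and the scene stay as the last step left them, time stands still between calls to the robot, and variables do not carry over. Pictures are saved under pics/ and viewed, and the job is handed in when it is done.

Besides the shell and the picture viewer there is one more tool, called after "Emit:" as name(argument=value, ...) on one line, values as JSON. servo_tool: Moves the arm, as the interface text tells. Its arguments: {"type":"object","properties":{"moves":{"type":"string"},"hand":{"type":"number"}},"required":["moves"]}

```bash
mkdir -p pics; ls; cat > h.py <<'E'
import numpy as np, cv2, json
from workcell import ctrl
from scipy.spatial.transform import Rotation as R
def snap(n,fn=None):
    im=ctrl.get_image(n)
    if fn: cv2.imwrite('pics/'+fn,im['pixels'][:,:,::-1])
    return im
E
python3 - <<'E'
from h import *
for n in ['scene','top']:
    im=snap(n,n+'0.png'); np.savez(n+'0.npz',**{k:v for k,v in im.items()})
    print({k:v for k,v in im.items() if k not in('pixels','depth')})
print(ctrl.get_obs())
E
```

```text
pics
{'vertical_fov': 42.66603951384428, 'cx': 314.31807424717994, 'cy': 232.42896562475528, 'xyz': array([1440.87020435,   12.00905289, 1122.34700932]), 'attitude': array([0.55433513, 0.5343209 , 1.51976231])}
{'vertical_fov': 51.10906338661157, 'cx': 320.9996536094197, 'cy': 244.49675721680475, 'xyz': array([ 431.10619268,   11.80737058, 1260.21179006]), 'attitude': array([ 0.08130923, -0.10364071, -1.5793928 ])}
{'t': 0.1, 'qpos': array([-1.20103361e+00,  4.23799010e-01,  1.63060999e+00,  2.87300697e-05,
        1.08859141e+00, -1.90097778e-02]), 'qvel': array([ 0.00010084,  0.00047064, -0.00126995,  0.00153629, -0.00229674,
        0.00111944]), 'joint_torque': array([ 8.40668326e-04, -5.45616317e+01, -2.74323839e+01,  6.45527872e-02,
        1.87988573e-02, -5.12551264e-05]), 'ee_pos': array([ 236.76022201, -577.9034071 ,  240.95921982]), 'orientation': array([-0.39561011,  2.0098241 , -2.00697759]), 'ft_force': array([-0.3261776 , -0.28709576, -0.29000547]), 'moment': array([ 0.01522254, -0.02669241, -0.01009637]), 'width': 88.04171062875928}
```

View pics/scene0.png

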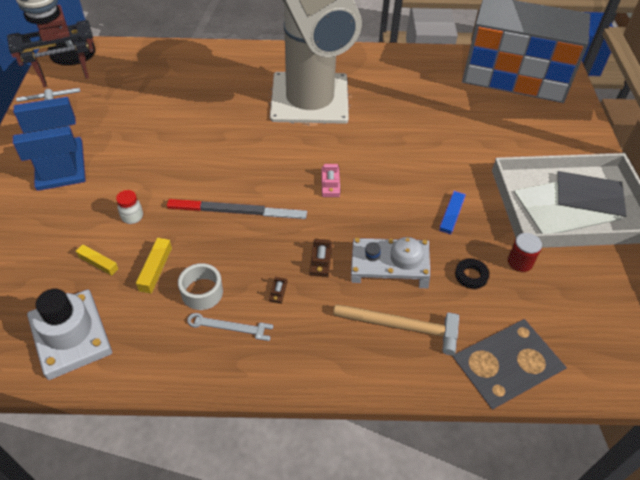

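View pics/top0.png

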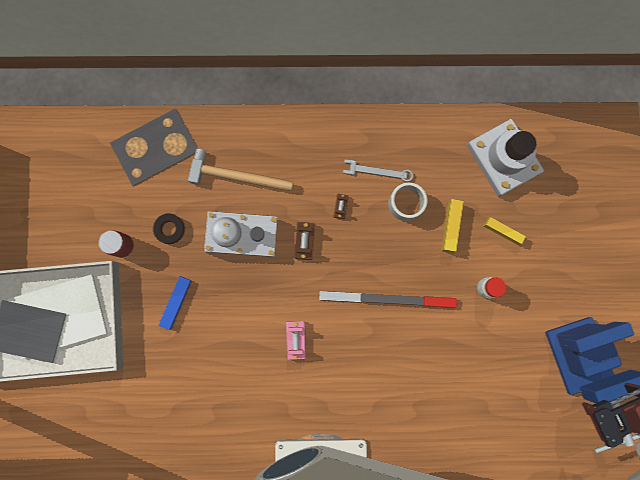

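```bash
cat >> h.py <<'E'
def geom(im):
    f=240/np.tan(np.radians(im['vertical_fov'])/2)
    return f,float(im['cx']),float(im['cy'])
def cloud(im,T=None):
    f,cx,cy=geom(im); d=im['depth'].astype(float)
    v,u=np.mgrid[0:480,0:640]
    P=np.stack([(u-cx)/f*d,-(v-cy)/f*d,-d],-1)
    if T is None:
        return P@R.from_rotvec(im['attitude']).as_matrix().T+im['xyz']
    return P@T[:3,:3].T+T[:3,3]
def atz(im,u,v,z):
    f,cx,cy=geom(im); r=R.from_rotvec(im['attitude']).apply([(u-cx)/f,-(v-cy)/f,-1])
    return im['xyz']+r*(z-im['xyz'][2])/r[2]
def proj(im,P):
    f,cx,cy=geom(im); q=R.from_rotvec(im['attitude']).inv().apply(np.asarray(P)-im['xyz'])
    return cx+f*q[...,0]/-q[...,2], cy-f*q[...,1]/-q[...,2]
E
python3 - <<'E'
from h import *
for n in ['top','scene']:
    im=dict(np.load(n+'0.npz'))
    P=cloud(im); print(n,geom(im))
    pts={'top':[(300,200),(400,350),(240,236),(303,241),(453,225),(390,299),(440,301),(340,296),(226,232),(174,303)],'scene':[(300,150),(240,250),(154,265),(232,209)]}[n]
    for u,v in pts: print((u,v),P[v,u].round(1))
    if n=='top':
        c=im['pixels'][:,:,::-1]
        for (a,b,x,y,s,fn) in [(190,195,140,80,5,'t_h'),(310,270,160,50,5,'t_b'),(430,190,110,70,6,'t_s')]:
            cv2.imwrite(f'pics/{fn}.png',cv2.resize(c[b:b+y,a:a+x],None,fx=s,fy=s,interpolation=cv2.INTER_CUBIC))
E
```

```text
top (np.float64(501.94046892608543), 320.9996536094197, 244.49675721680475)
(300, 200) [694.5  45.3   1.5]
(400, 350) [ 315.2 -199.6   -1.9]
(240, 236) [597.7 191.3  42.8]
(303, 241) [585.8  37.9  27.6]
(453, 225) [ 621.2 -334.2   34.8]
(390, 299) [ 440.8 -175.3   17.9]
(440, 301) [ 434.5 -298.7   18. ]
(340, 296) [449.7 -52.5  10. ]
(226, 232) [601.9 218.3  83.7]
(174, 303) [437.  354.7  19. ]
scene (np.float64(614.521505439651), 314.31807424717994, 232.42896562475528)
(300, 150) [219.6 -21.6  -1.9]
(240, 250) [ 563.7 -151.2   -1.2]
(154, 265) [ 635.9 -331.3   31.3]
(232, 209) [ 449.3 -179.8   12.5]
```

View crops.

View pics/t_h.png

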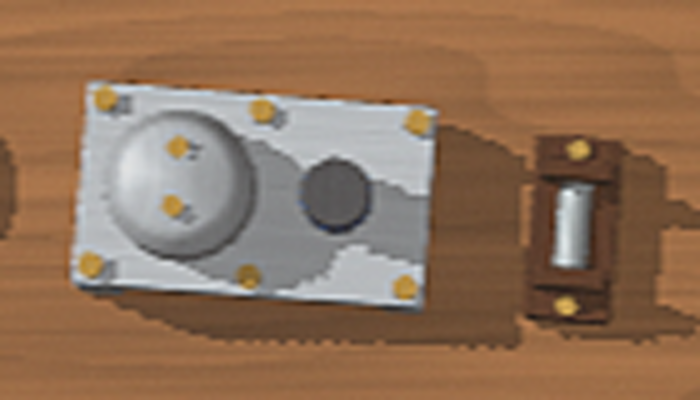

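View pics/t_b.png

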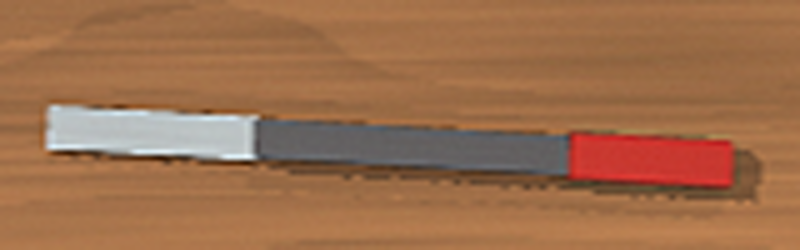

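View pics/t_s.png

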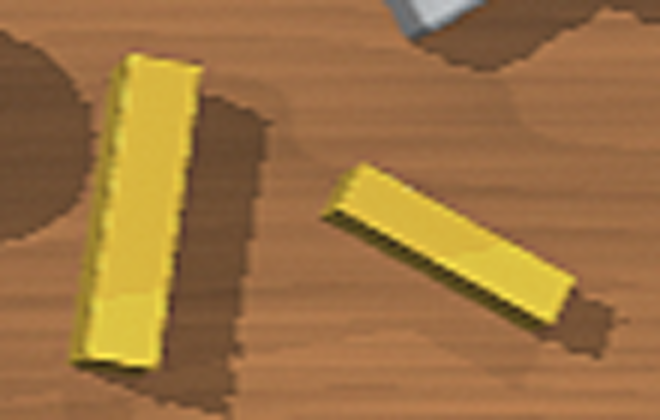

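```bash
python3 - <<'E'
from h import *
im=dict(np.load('top0.npz'))
def c(a,b,s,z,pts,nm):
    print(nm); o=[]
    for i,(x,y) in enumerate(pts):
        zz=z[i] if hasattr(z,'__len__') else z
        o.append(atz(im,(x+.5)/s-.5+a,(y+.5)/s-.5+b,zz))
        print('  ',o[-1].round(1))
    return np.array(o)
H=c(190,195,5,[47,34,34,47],[(92,84),(436,108),(422,308),(74,284)],'housing')
far=(H[0]+H[3])/2; near=(H[1]+H[2])/2; d=far-near
print('far',far,'near',near,'len',np.linalg.norm(d[:2]),'yaw of y axis',np.degrees(np.arctan2(d[1],d[0])), 'wid', np.linalg.norm((H[0]-H[3])[:2]),np.linalg.norm((H[1]-H[2])[:2]))
F=c(190,195,5,[27,27,27,27],[(564,184),(592,184),(583,270),(554,268)],'ridge')
print(F.mean(0)); a=(F[0]+F[1]-F[2]-F[3])/2; print('ridge dir',np.degrees(np.arctan2(a[1],a[0])))
F=c(190,195,5,[41,41],[(580,149),(567,305)],'bolts')
print(F.mean(0)); a=F[0]-F[1]; print('dir',np.degrees(np.arctan2(a[1],a[0])))
B=c(310,270,5,[7,7,16,16],[(47,105),(47,151),(731,185),(733,141)],'bar')
t=B[:2].mean(0);e=B[2:].mean(0);d=t-e;print('tip',t,'end',e,np.linalg.norm(d),'yaw',np.degrees(np.arctan2(d[1],d[0])))
S=c(430,190,6,32,[(130,55),(202,69),(158,369),(86,360)],'strip')
print(S.mean(0)); a=(S[0]+S[1]-S[2]-S[3])/2;print('dir',np.degrees(np.arctan2(a[1],a[0])),np.linalg.norm(a))
# cloud based
P=cloud(im); z=P[...,2]; px=im['pixels'].astype(int)
m=(px[...,0]>150)&(px[...,2]<110)&(px[...,1]>130)&(z>20); m[:, :440]=0; m[:,470:]=0
print('strip cloud',m.sum(),cv2.minAreaRect(P[m][:,:2].astype(np.float32)))
reg=np.zeros_like(m); reg[285:315,315:462]=1
m=reg&(z>11); print('bar shaft',m.sum(),cv2.minAreaRect(P[m][:,:2].astype(np.float32)), np.median(z[m]))
m=reg&(z>4.5);print('bar all',m.sum(),cv2.minAreaRect(P[m][:,:2].astype(np.float32)))
reg[:]=0; reg[205:262,200:282]=1; m=reg&(z>28); print('housing',m.sum(),cv2.minAreaRect(P[m][:,:2].astype(np.float32)))
reg[:]=0; reg[215:265,290:320]=1; m=reg&(z>36); print('cheeks',m.sum(),cv2.minAreaRect(P[m][:,:2].astype(np.float32)))
E
```

```text
housing
   [658.6 269.2  47. ]
   [647.4 102.1  34. ]
   [548.1 109.   34. ]
   [560.3 276.4  47. ]
far [609.41068184 272.79406097  47.        ] near [597.77678305 105.56509729  34.        ] len 167.63315272707268 yaw of y axis 86.02041993113234 wid 98.54506403215889 99.54094313730376
ridge
   [609.9  39.2  27. ]
   [609.7  25.3  27. ]
   [566.8  30.1  27. ]
   [568.   44.4  27. ]
[588.60766824  34.77755325  27.        ]
ridge dir -6.755772813317618
bolts
   [625.1  30.9  41. ]
   [548.2  37.9  41. ]
[586.67196969  34.38883493  41.        ]
dir -5.155167824206077
bar
   [463.6  -0.6   7. ]
   [ 4.409e+02 -3.000e-01  7.000e+00]
   [ 420.3 -337.8   16. ]
   [ 441.9 -339.7   16. ]
tip [ 4.52277506e+02 -4.38324742e-01  7.00000000e+00] end [ 431.12163753 -338.78662123   16.        ] 339.12850146444214 yaw 86.42213064023284
strip
   [ 688.1 -333.4   32. ]
   [ 681.9 -363.3   32. ]
   [ 556.5 -339.5   32. ]
   [ 560.5 -309.9   32. ]
[ 621.72205477 -336.52168541   32.        ]
dir -10.600763986025266 128.6960788822877
strip cloud 634 ((522.2162475585938, -199.31788635253906), (105.81707000732422, 447.55145263671875), 36.64483642578125)
bar shaft 868 ((440.2359619140625, -163.12722778320312), (349.0238342285156, 30.40140724182129), 88.00939178466797) 16.29153159725456
bar all 1372 ((439.8075256347656, -171.9915771484375), (367.3843078613281, 71.90663146972656), 89.36991882324219)
housing 2868 ((573.0667724609375, 127.1968994140625), (332.12677001953125, 153.49929809570312), 63.91017532348633)
cheeks 126 ((526.34375, 34.329715728759766), (191.79933166503906, 39.0226936340332), 1.8050214052200317)
```

```bash
cat >> h.py <<'E'
def axes(yaw,tilt=0):
    """tool attitude: y down, jaw axis z horizontal at 'yaw' deg (world); tilt deg: turn about jaw axis z"""
    z=np.array([np.cos(np.radians(yaw)),np.sin(np.radians(yaw)),0]); y=np.array([0,0,-1.]); x=np.cross(y,z)
    M=np.stack([x,y,z],1)
    return R.from_rotvec(np.radians(tilt)*z)*R.from_matrix(M)
def rel(pos,rot=None,o=None):
    o=o or ctrl.get_obs(); c=R.from_rotvec(o['orientation'])
    print('t',round(o['t'],2),'now',np.round(o['ee_pos'],1),'F',np.round(o['ft_force'],1),'w',round(o['width'],1))
    print('d mm',np.round(np.array(pos)-o['ee_pos'],1))
    if rot is not None:
        print('rv deg',np.round(np.degrees((rot*c.inv()).as_rotvec()),2))
def st():
    o=ctrl.get_obs(); M=R.from_rotvec(o['orientation']).as_matrix()
    print('t',round(o['t'],2),'p',np.round(o['ee_pos'],1),'F',np.round(o['ft_force'],1),'M',np.round(o['moment'],2),'w',round(o['width'],1)); print(np.round(M,3)); print('q',np.round(o['qpos'],2))
E
python3 - <<'E'
from h import *
st()
rel([439.4,-205,120],axes(-3.6)); rel([439.4,-205,120],axes(176.4))
E
```

```text
t 0.1 p [ 236.8 -577.9  241. ] F [-0.3 -0.3 -0.3] M [ 0.02 -0.03 -0.01] w 88.0
[[-0.925 -0.     0.379]
 [-0.379  0.001 -0.925]
 [-0.    -1.    -0.001]]
q [-1.2   0.42  1.63  0.    1.09 -0.02]
t 0.1 now [ 236.8 -577.9  241. ] F [-0.3 -0.3 -0.3] w 88.0
d mm [ 202.6  372.9 -121. ]
rv deg [-5.000e-02 -7.000e-02  6.413e+01]
t 0.1 now [ 236.8 -577.9  241. ] F [-0.3 -0.3 -0.3] w 88.0
d mm [ 202.6  372.9 -121. ]
rv deg [-8.0000e-02  6.0000e-02 -1.1587e+02]
```

Emit:
servo_tool(moves="0.026 0.047 0 0 0 8; 0.052 0.094 0 0 0 16; 0.078 0.141 0 0 0 24; 0.104 0.188 0 0 0 32; 0.13 0.235 -0.02 0 0 40; 0.156 0.282 -0.05 0 0 48; 0.18 0.33 -0.08 0 0 56; 0.2026 0.3729 -0.121 0 0 64.1", hand=100)

```text
t: 1.1
ee_pos: [440.3, -204.7, 120.9]
orientation: [-1.18, 1.25, -1.254]
ft_force: [0.7, -0.8, 0.5]
width: 53.5
```

```bash
python3 - <<'E'
from h import *
rel([439.4,-205,21],axes(-3.6)); im=snap('wrist','w1.png'); print(im['T_tool_cam'].round(3),geom(im))
E
```

```text
t 1.1 now [ 440.3 -204.7  120.9] F [ 0.7 -0.8  0.5] w 53.5
d mm [ -0.9  -0.3 -99.9]
rv deg [ 0.05  0.11 -0.25]
[[ 0.00000e+00 -9.60000e-01 -2.80000e-01 -7.74400e+01]
 [ 1.00000e-03  2.80000e-01 -9.60000e-01 -1.42513e+02]
 [ 1.00000e+00  0.00000e+00  1.00000e-03  3.29000e-01]
 [ 0.00000e+00  0.00000e+00  0.00000e+00  1.00000e+00]] (np.float64(360.4130851943459), 323.19657290091845, 239.4042518013848)
```

View pics/w1.png

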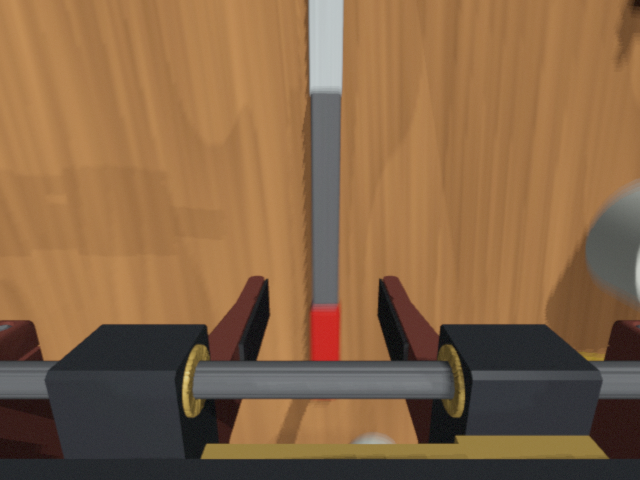

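Emit:
servo_tool(moves="-0.001 0 -0.05 0 0 -0.2; -0.001 0 -0.09 0 0 -0.2; -0.001 0 -0.099 0 0 -0.2; -0.001 0 -0.099 0 0 -0.2")

```text
t: 1.65
ee_pos: [438.1, -206.1, 22.3]
orientation: [-1.177, 1.259, -1.258]
ft_force: [0.5, -0.4, 0.2]
width: 53.7
```

Emit:
servo_tool(moves="0 0 0 0 0 0; 0 0 0 0 0 0; 0 0 0 0 0 0; 0 0 0 0 0 0; 0 0 0 0 0 0", hand=255)

```text
t: 2.28
ee_pos: [439.4, -206.6, 23.1]
orientation: [-1.176, 1.256, -1.26]
ft_force: [1.6, 0.3, 7.0]
width: 20.0
```

Emit:
servo_tool(moves="0 0 0.02 0 0 0; 0 0 0.05 0 0 0; 0 0 0.08 0 0 0; 0 0 0.08 0 0 0")

```text
t: 2.78
ee_pos: [438.5, -206.3, 103.1]
orientation: [-1.176, 1.256, -1.26]
ft_force: [0.6, 0.6, -9.0]
width: 19.8
```

```bash
python3 - <<'E'
from h import *
st(); snap('scene','s1.png'); im=snap('wrist','w2.png')
E
```

```text
t 2.77 p [ 438.5 -206.3  103.1] F [ 0.6  0.6 -9. ] M [-0.07 -0.1   0.04] w 19.8
[[-0.067  0.002  0.998]
 [-0.998 -0.001 -0.067]
 [ 0.001 -1.     0.002]]
q [-0.46  0.44  2.02 -0.    0.67 -0.4 ]
```

View pics/w2.png

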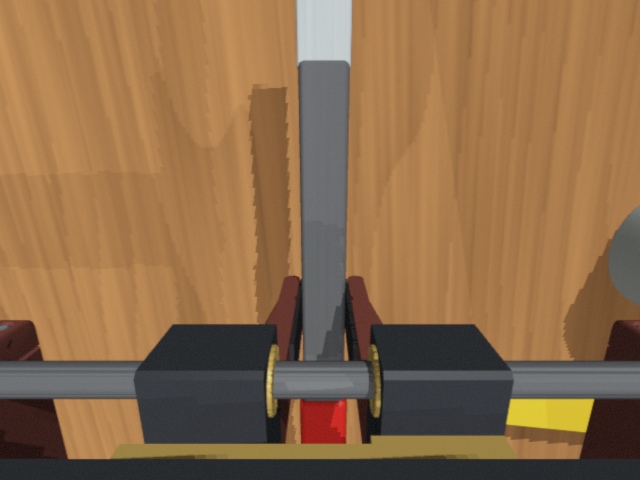

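View pics/s1.png

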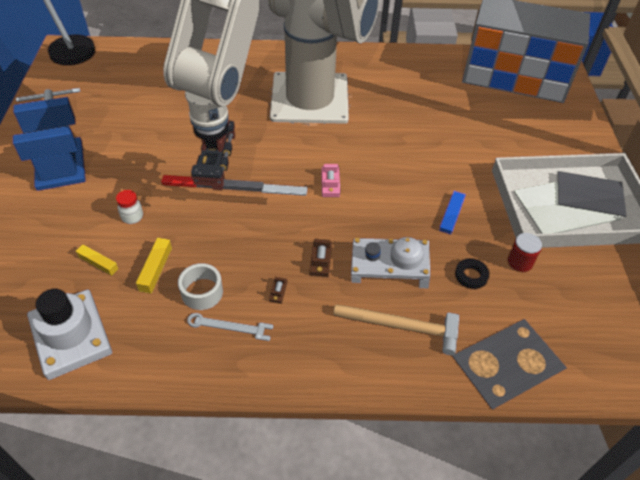

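```bash
cat >> h.py <<'E'
def colored(im,lo,hi,zr,reg):
    P=cloud(im); px=im['pixels'].astype(int); u0,v0,u1,v1=reg
    m=np.zeros(P.shape[:2],bool); m[v0:v1,u0:u1]=1
    m&=((px>=lo)&(px<=hi)).all(-1)&(P[...,2]>zr[0])&(P[...,2]<zr[1])&(im['depth']>0)
    return P[m],m
E
python3 - <<'E'
from h import *
for n in ['top','scene']:
    im=snap(n,n+'2.png'); P=cloud(im); z=P[...,2]
    m=(z>70)&(z<120)&(P[...,0]>420)&(P[...,0]<500)&(P[...,1]>-150)&(P[...,1]<30)
    Q=P[m]; print(n,len(Q))
    for y in range(-150,20,20):
        q=Q[(Q[:,1]>y)&(Q[:,1]<y+20)]
        if len(q)>5: print(y,np.median(q,0).round(1),np.percentile(q[:,0],[3,97]).round(0))
    print('tip',np.percentile(Q[:,1],[98,99.5,100]))
E
```

```text
top 603
-150 [ 440.4 -140.5   94.7] [431. 450.]
-130 [ 440.7 -119.5   95. ] [431. 450.]
-110 [443.1 -99.5  87.6] [433. 453.]
-90 [443.6 -79.4  85.5] [434. 453.]
-70 [446.  -60.3  85.1] [434. 455.]
-50 [446.4 -39.4  85.5] [437. 456.]
-30 [447.7 -20.6  85. ] [437. 458.]
-10 [449.   -4.3  85.7] [440. 458.]
tip [-1.97802735  0.37613342  0.4239883 ]
scene 586
-150 [ 446.9 -140.4   91.5] [432. 454.]
-130 [ 448.8 -120.1   91.4] [433. 454.]
-110 [ 447.2 -101.6   85.9] [433. 455.]
-90 [447.2 -80.4  83.7] [434. 457.]
-70 [448.  -60.   83.6] [436. 459.]
-50 [450.9 -40.7  83.5] [435. 461.]
-30 [452.1 -19.7  84.1] [439. 463.]
-10 [454.4  -3.8  85.1] [441. 463.]
tip [-3.41784511 -1.07518628  0.88771062]
```

```bash
python3 - <<'E'
import cv2
c=cv2.imread('pics/top2.png')
cv2.imwrite('pics/t2c.png',cv2.resize(c[260:320,290:470],None,fx=4,fy=4,interpolation=cv2.INTER_CUBIC))
E
```

```text
(no output)
```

View pics/t2c.png

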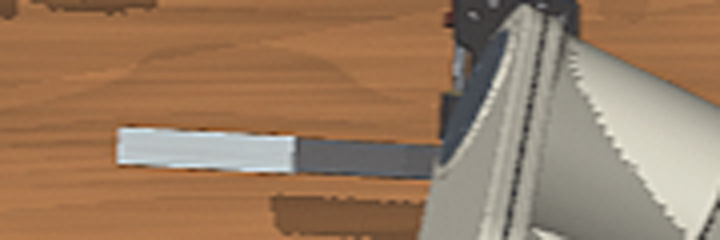

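```bash
python3 - <<'E'
from h import *
rot=axes(-5.3,-15.5); print(rot.as_matrix().round(3))
rel([575.7,-103.4,140.7],rot)
E
```

```text
[[-0.089 -0.025  0.996]
 [-0.96  -0.266 -0.092]
 [ 0.267 -0.964  0.   ]]
t 2.98 now [ 436.9 -205.5  100.8] F [ 0.9 -0.3 -8.3] w 20.1
d mm [138.8 102.1  39.9]
rv deg [-15.54   1.07  -1.45]
```

Emit:
servo_tool(moves="0.02 0.015 0.01 -2.5 0.2 -0.2; 0.045 0.033 0.02 -5 0.4 -0.5; 0.07 0.05 0.03 -8 0.6 -0.8; 0.095 0.07 0.038 -11 0.8 -1.1; 0.12 0.09 0.038 -13.5 1 -1.3; 0.137 0.102 0.038 -15.5 1.1 -1.4; 0.137 0.102 0.038 -15.5 1.1 -1.4; 0.137 0.102 0.038 -15.5 1.1 -1.4")

```text
t: 3.98
ee_pos: [573.7, -104.0, 138.7]
orientation: [-1.373, 1.146, -1.47]
ft_force: [0.2, -0.4, -7.7]
width: 19.6
```

```bash
python3 - <<'E'
from h import *
st()
a=snap('scene'); b=snap('top'); np.savez('s3.npz',**a); np.savez('t3.npz',**b)
A=cv2.resize(a['pixels'][200:320,180:450],None,fx=2.9,fy=2.9,interpolation=cv2.INTER_CUBIC)
cv2.imwrite('pics/s3.png',A[:,:,::-1])
A=cv2.resize(b['pixels'][190:290,190:400],None,fx=3.8,fy=3.8,interpolation=cv2.INTER_CUBIC)
cv2.imwrite('pics/t3.png',A[:,:,::-1])
E
```

```text
t 3.98 p [ 573.7 -104.   138.7] F [ 0.2 -0.4 -7.7] M [ 0.39 -0.11  0.06] w 19.6
[[-0.087 -0.026  0.996]
 [-0.96  -0.266 -0.091]
 [ 0.267 -0.964 -0.001]]
q [-0.07  0.51  1.8  -0.36  0.87  0.26]
```

View pics/s3.png

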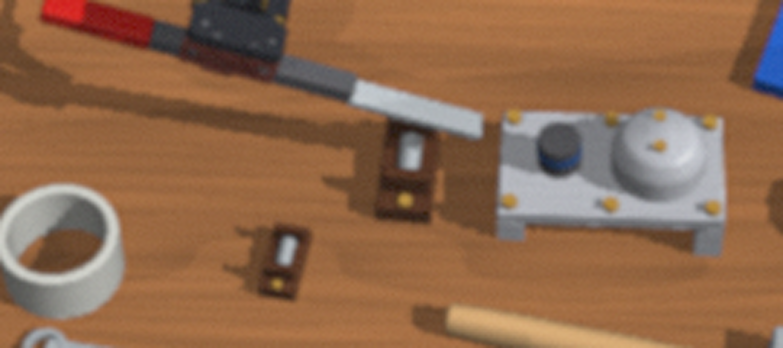

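View pics/t3.png

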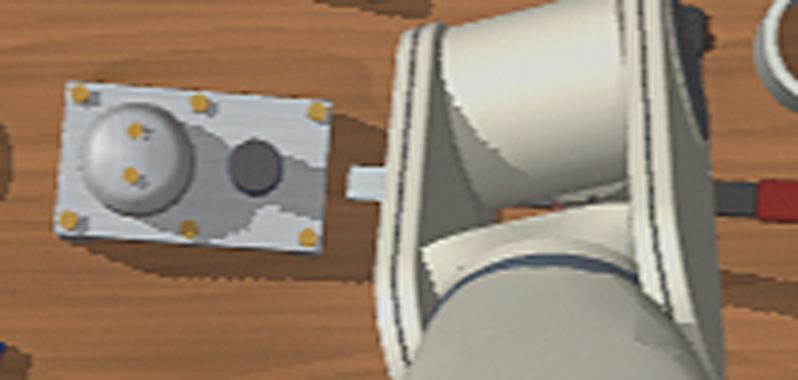

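```bash
python3 - <<'E'
from h import *
b=dict(np.load('t3.npz')); a=dict(np.load('s3.npz'))
q=[atz(b,190+(x+.5)/3.8-.5,190+(y+.5)/3.8-.5,69) for x,y in [(348,166),(347,199)]]; print(np.round(q,1))
# predicted tip from robot
d=np.array([.0890,.9595,-.2672]);n=np.array([.0247,.2661,.9636]); tcp=np.array([575.5,-103.4,139.7])
tip=tcp-21.7*n+205.3*d; print('pred tip',tip, 'top face', tip+7*n)
for n_,im,reg in [('t',b,(275,225,295,250)),('s',a,(300,225,350,252))]:
    P=cloud(im); u0,v0,u1,v1=reg; Q=P[v0:v1,u0:u1].reshape(-1,3); Q=Q[(Q[:,2]>50)&(Q[:,2]<130)&(abs(Q[:,0]-594)<25)]
    i=Q[:,1]>Q[:,1].max()-8; print(n_,len(Q),Q[i].mean(0).round(1),np.percentile(Q[i],[2,98],axis=0).round(1))
    c=np.polyfit(Q[:,1],Q[:,2],1); print('slope',c)
E
```

```text
[[599.6  89.   69. ]
 [578.7  89.7  69. ]]
pred tip [593.23571  87.81098  63.93372] top face [593.40861  89.67368  70.67892]
t 86 [588.3  85.9  69.4] [[578.5  82.1  65.6]
 [599.   89.7  73.7]]
slope [-0.30721857 95.6173327 ]
s 451 [591.   85.9  67.5] [[578.8  83.1  63.7]
 [602.9  90.3  70.6]]
slope [-0.31234752 93.34736513]
```

Emit:
servo_tool(moves="0.003 0 -0.02 0.8 0 0; 0.003 0 -0.035 0.8 0 0; 0.003 0 -0.044 0.8 0 0; 0.003 0 -0.044 0.8 0 0")

```text
t: 4.58
ee_pos: [577.4, -104.2, 95.0]
orientation: [-1.363, 1.153, -1.46]
ft_force: [-0.4, 0.2, -8.0]
width: 19.9
```

```bash
python3 - <<'E'
from h import *
st()
a=snap('scene'); b=snap('top'); np.savez('s4.npz',**a); np.savez('t4.npz',**b)
A=cv2.resize(a['pixels'][215:305,280:440],None,fx=5,fy=5,interpolation=cv2.INTER_CUBIC)
cv2.imwrite('pics/s4.png',A[:,:,::-1])
for n_,im,reg in [('t',b,(270,220,310,260)),('s',a,(300,225,370,280))]:
    P=cloud(im); u0,v0,u1,v1=reg; Q=P[v0:v1,u0:u1].reshape(-1,3)
    q=Q[(Q[:,2]>14)&(Q[:,2]<40)&(abs(Q[:,0]-594)<16)&(Q[:,1]>56)&(Q[:,1]<98)]
    print(n_,len(q),np.polyfit(q[:,1],q[:,2],1).round(3),q[:,1].max(),np.percentile(q[:,0],[2,98]))
    q=Q[(Q[:,2]<8)&(abs(Q[:,0]-594)<70)]; print('bench',len(q),np.median(q[:,2]))
E
```

```text
t 4.58 p [ 577.4 -104.2   95. ] F [-0.4  0.2 -8. ] M [ 0.42 -0.05  0.01] w 19.9
[[-0.088 -0.025  0.996]
 [-0.963 -0.253 -0.091]
 [ 0.255 -0.967 -0.001]]
q [-0.07  0.58  1.81 -0.36  0.79  0.28]
t 105 [-0.277 52.951] 89.83727772226717 [580.66351329 603.70485815]
bench 631 0.14641439870661088
s 145 [-0.182 42.922] 90.16019446040224 [582.37037268 605.08895083]
bench 1232 -0.6731478229901313
```

View pics/s4.png

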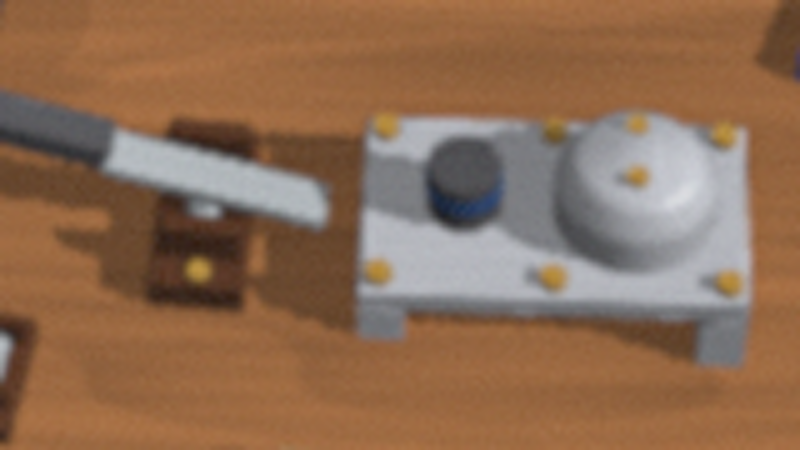

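Emit:
servo_tool(moves="0.001 0 -0.007 0 0 0; 0.001 0 -0.007 0 0 0; 0.002 0.010 -0.0098 0 0 0; 0.003 0.018 -0.012 0 0 0; 0.0035 0.026 -0.0142 0 0 0; 0.004 0.0355 -0.0169 0 0 0; 0.004 0.0355 -0.0169 0 0 0")

```text
t: 5.55
ee_pos: [582.1, -67.7, 79.1]
orientation: [-1.362, 1.151, -1.46]
ft_force: [-0.6, 0.2, -8.4]
width: 19.8
```

```bash
python3 - <<'E'
from h import *
st()
a=snap('scene'); b=snap('top'); np.savez('s5.npz',**a); np.savez('t5.npz',**b)
A=cv2.resize(a['pixels'][215:305,280:440],None,fx=5,fy=5,interpolation=cv2.INTER_CUBIC)
cv2.imwrite('pics/s5.png',A[:,:,::-1])
for n_,im,reg in [('t',b,(270,220,310,260)),('s',a,(300,225,370,280))]:
    P=cloud(im); u0,v0,u1,v1=reg; Q=P[v0:v1,u0:u1].reshape(-1,3)
    q=Q[(Q[:,2]>14)&(Q[:,2]<40)&(abs(Q[:,0]-594)<9)&(Q[:,1]>56)&(Q[:,1]<100)]
    print(n_,len(q),np.polyfit(q[:,1],q[:,2],1).round(3),q[:,1].max())
E
```

```text
t 5.55 p [582.1 -67.7  79.1] F [-0.6  0.2 -8.4] M [ 0.39 -0.07  0.01] w 19.8
[[-0.087 -0.022  0.996]
 [-0.963 -0.253 -0.09 ]
 [ 0.254 -0.967  0.   ]]
q [-0.01  0.61  1.8  -0.37  0.78  0.35]Traceback (most recent call last):
  File "<stdin>", line 9, in <module>
    raise TypeError("expected non-empty vector for x")
TypeError: expected non-empty vector for x
```

View pics/s5.png

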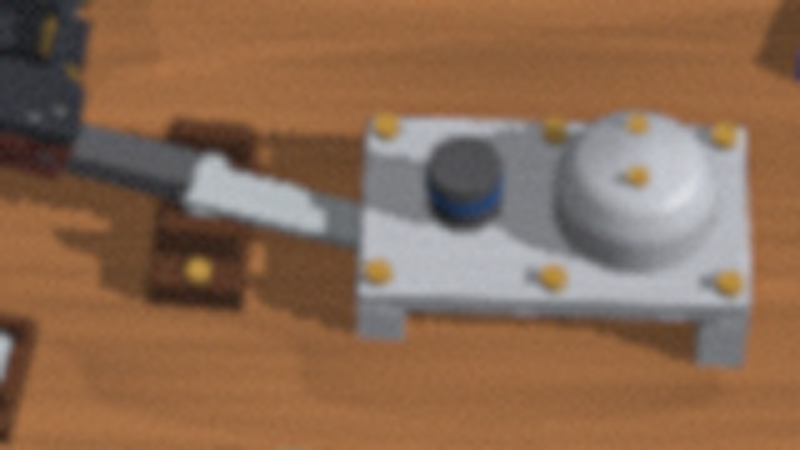

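Emit:
servo_tool(moves="0 0.001 -0.001 0 0 0; -0.0002 -0.001 -0.006 2.7 -0.2 0; -0.0004 -0.0035 -0.0113 5.5 -0.5 0; -0.0006 -0.005 -0.0165 8 -0.7 0; -0.0007 -0.0067 -0.021 10.5 -1 0; -0.0008 -0.008 -0.026 13 -1.2 0; -0.001 -0.009 -0.0309 15.4 -1.4 0; -0.001 -0.009 -0.0309 15.4 -1.4 0")

```text
t: 6.65
ee_pos: [581.3, -77.9, 48.7]
orientation: [-1.153, 1.282, -1.268]
ft_force: [-1.0, 3.2, -4.6]
width: 19.9
```

```bash
python3 - <<'E'
from h import *
st()
a=snap('scene'); b=snap('top'); np.savez('s6.npz',**a); np.savez('t6.npz',**b)
A=cv2.resize(a['pixels'][190:310,160:440],None,fx=2.8,fy=2.8,interpolation=cv2.INTER_CUBIC)
cv2.imwrite('pics/s6.png',A[:,:,::-1])
P=cloud(b)
for n,(u,v) in {'near':(272,246),'near2':(273,225),'far':(212,213)}.items(): print(n,P[v-1:v+2,u-1:u+2].reshape(-1,3).mean(0).round(1))
P=cloud(dict(np.load('t0.npz' if 0 else 'top0.npz')))
for n,(u,v) in {'near':(272,246),'near2':(273,225),'far':(212,213)}.items(): print(n,P[v-1:v+2,u-1:u+2].reshape(-1,3).mean(0).round(1))
E
```

```text
t 6.65 p [581.3 -77.9  48.7] F [-1.   3.2 -4.6] M [0.47 0.01 0.01] w 19.9
[[-0.092  0.002  0.996]
 [-0.996  0.013 -0.092]
 [-0.013 -1.     0.001]]
q [-0.16  0.64  1.81  0.02  0.69 -0.08]
near [573.1 113.8  35.8]
near2 [623.7 110.6  45.1]
far [654.4 259.2  47.7]
near [573.1 113.8  35.7]
near2 [625.1 111.3  36.6]
far [654.1 259.   48.9]
```

View pics/s6.png

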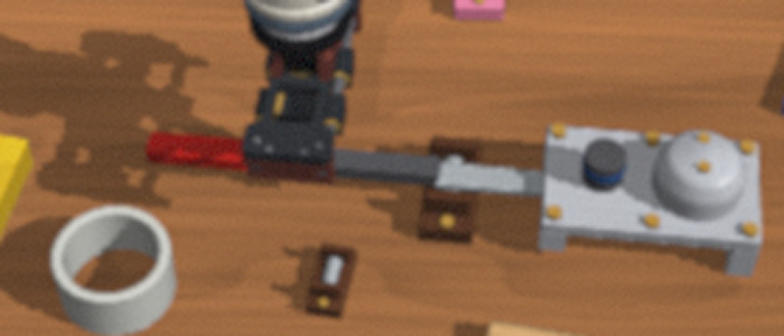

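```bash
cat >> h.py <<'E'
def plate(b):
    P=cloud(b); Q=P[205:260,200:285].reshape(-1,3); t=Q-[602.,190.,0]
    a=np.radians(86); X=t[:,0]*np.sin(a)-t[:,1]*np.cos(a); Y=t[:,0]*np.cos(a)+t[:,1]*np.sin(a)
    r=(abs(X)<44)&(abs(Y)<78)&(np.hypot(X,Y-35)>42)&(np.hypot(X,Y+40)>24)&(Q[:,2]>25)&(Q[:,2]<70)
    A=np.c_[X,Y,np.ones_like(X)][r]; z=Q[r,2]
    for _ in range(3):
        c=np.linalg.lstsq(A,z,rcond=None)[0]; k=abs(A@c-z)<4; A=A[k];z=z[k]
    print('plate slopes x,y',c[:2].round(4),'z0',c[2].round(1),'n',len(z),'lip~',(c[2]-85*c[1]-14).round(1))
E
python3 - <<'E'
from h import *
for f in ['top0','t5','t6']: plate(dict(np.load(f+'.npz')))
E
```

```text
plate slopes x,y [0.0006 0.0768] z0 41.9 n 909 lip~ 21.4
plate slopes x,y [0.0013 0.0783] z0 41.8 n 906 lip~ 21.2
plate slopes x,y [-0.0019 -0.0142] z0 48.1 n 904 lip~ 35.3
```

Emit:
servo_tool(moves="0 -0.0005 -0.004 2 -0.2 0; 0 -0.001 -0.008 4 -0.4 0; -0.0001 -0.0015 -0.012 6 -0.55 0; -0.0001 -0.0015 -0.012 6 -0.55 0")

```text
t: 7.25
ee_pos: [581.5, -79.5, 37.4]
orientation: [-1.072, 1.324, -1.191]
ft_force: [-0.7, 2.1, 1.0]
width: 19.5
```

Emit:
servo_tool(moves="0 0 0 0 0 0; 0 0 0 0 0 0; 0 0 0 0 0 0", hand=140)

```text
t: 7.62
ee_pos: [581.4, -79.1, 36.8]
orientation: [-1.073, 1.323, -1.19]
ft_force: [-0.6, -0.5, -0.0]
width: 39.1
```

```bash
python3 - <<'E'
from h import *
st()
a=snap('scene'); b=snap('top'); np.savez('s7.npz',**a); np.savez('t7.npz',**b)
A=cv2.resize(a['pixels'][190:310,160:440],None,fx=2.8,fy=2.8,interpolation=cv2.INTER_CUBIC)
cv2.imwrite('pics/s7.png',A[:,:,::-1]); plate(b)
E
```

```text
t 7.62 p [581.4 -79.1  36.8] F [-0.6 -0.5 -0. ] M [-0.08 -0.09 -0.03] w 39.1
[[-0.09   0.012  0.996]
 [-0.989  0.116 -0.091]
 [-0.117 -0.993  0.002]]
q [-0.21  0.67  1.8   0.18  0.69 -0.27]
plate slopes x,y [-0.0013 -0.0671] z0 53.7 n 821 lip~ 45.4
```

View pics/s7.png

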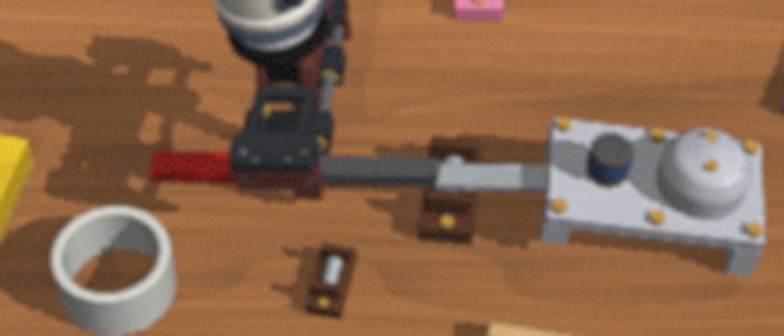

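```bash
python3 - <<'E'
from h import *
rel([570.6,-326.9,120],axes(79.4))
E
```

```text
t 7.72 now [581.2 -79.1  36.6] F [-0.   0.4  0. ] w 39.2
d mm [ -10.6 -247.8   83.4]
rv deg [-5.93 -4.4  84.52]
```

Emit:
servo_tool(moves="0 -0.003 0.025 0 0 0; 0 -0.006 0.055 0 0 0; 0 -0.008 0.085 0 0 0", hand=60)

```text
t: 8.1
ee_pos: [580.9, -87.2, 122.2]
orientation: [-1.073, 1.325, -1.19]
ft_force: [0.1, 0.6, 0.8]
width: 65.2
```

Emit:
servo_tool(moves="-0.001 -0.03 0.01 -0.74 -0.55 10.55; -0.0025 -0.06 0.01 -1.48 -1.1 21.1; -0.004 -0.09 0.01 -2.2 -1.65 31.7; -0.005 -0.12 0.01 -2.95 -2.2 42.2; -0.0065 -0.15 0.01 -3.7 -2.75 52.8; -0.008 -0.18 0.01 -4.4 -3.3 63.4; -0.009 -0.21 0.005 -5.2 -3.85 73.9; -0.0103 -0.24 0 -5.93 -4.4 84.5")

```text
t: 9.1
ee_pos: [570.7, -328.0, 121.4]
orientation: [-1.567, 0.141, -0.141]
ft_force: [0.4, -0.1, 0.7]
width: 67.1
```

```bash
python3 - <<'E'
from h import *
o=ctrl.get_obs(); rel([570.6,-326.9,24],axes(79.4)); im=snap('wrist','w8.png')
np.savez('w8.npz',**im)
T=np.eye(4);T[:3,:3]=R.from_rotvec(o['orientation']).as_matrix();T[:3,3]=o['ee_pos']
P=cloud(im,T@im['T_tool_cam']); px=im['pixels'].astype(int)
m=(px[...,0]>150)&(px[...,2]<100)&(px[...,1]>120)&(abs(P[...,2]-32)<6)&(P[...,1]>-400)
m&=(P[...,0]<700)
print(m.sum(),cv2.minAreaRect(P[m][:,:2].astype(np.float32)))
E
```

```text
t 9.1 now [ 570.7 -328.   121.4] F [ 0.4 -0.1  0.7] w 67.1
d mm [ -0.1   1.1 -97.4]
rv deg [ 0.05 -0.   -0.33]
5226 ((619.876953125, -235.97360229492188), (229.8734893798828, 97.07190704345703), 82.76331329345703)
```

View pics/w8.png

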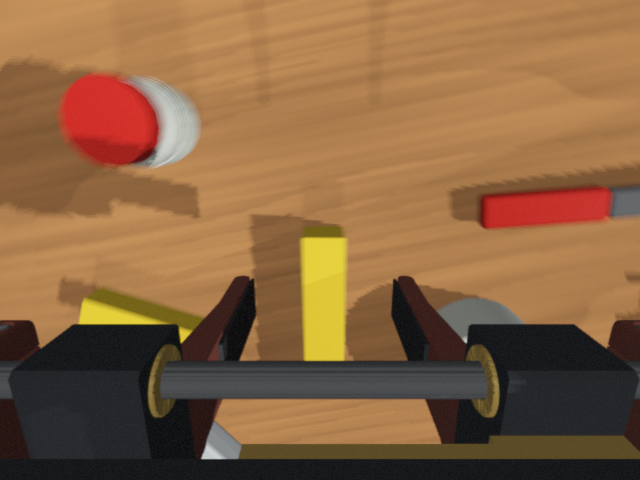

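Emit:
servo_tool(moves="0 0.001 -0.05 0 0 0; 0 0.001 -0.085 0 0 0; 0 0.001 -0.094 0 0 0; 0 0.001 -0.094 0 0 0")

```text
t: 9.65
ee_pos: [570.9, -325.9, 27.6]
orientation: [-1.566, 0.146, -0.145]
ft_force: [1.1, -0.5, 0.3]
width: 66.9
```

Emit:
servo_tool(moves="0 0 0 0 0 0; 0 0 0 0 0 0; 0 0 0 0 0 0; 0 0 0 0 0 0", hand=255)

```text
t: 10.15
ee_pos: [571.0, -326.2, 28.0]
orientation: [-1.566, 0.145, -0.146]
ft_force: [0.5, -0.4, -0.2]
width: 30.6
```

Emit:
servo_tool(moves="0 0 0.02 0 0 0; 0 0 0.05 0 0 0; 0 0 0.07 0 0 0; 0 0 0.07 0 0 0")

```text
t: 10.65
ee_pos: [571.9, -326.8, 100.0]
orientation: [-1.568, 0.143, -0.148]
ft_force: [-0.8, -0.3, -0.8]
width: 29.6
```

```bash
python3 - <<'E'
from h import *
st(); im=snap('scene','s9.png'); snap('wrist','w9.png')
E
```

```text
t 10.65 p [ 571.9 -326.8  100. ] F [-0.8 -0.3 -0.8] M [ 0.07 -0.08 -0.  ] w 29.6
[[ 0.983  0.003  0.184]
 [-0.184 -0.002  0.983]
 [ 0.004 -1.    -0.002]]
q [-0.54  0.64  1.63 -0.    0.86 -1.92]
```

View pics/s9.png

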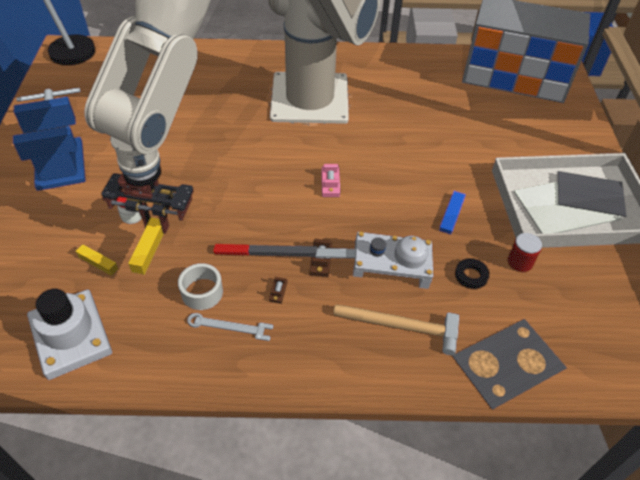

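```bash
python3 - <<'E'
from h import *
b=snap('top'); np.savez('t10.npz',**b); plate(b)
A=cv2.resize(b['pixels'][195:275,190:330],None,fx=5,fy=5,interpolation=cv2.INTER_CUBIC)
cv2.imwrite('pics/t10.png',A[:,:,::-1])
E
```

```text
plate slopes x,y [-0.005  -0.0672] z0 53.8 n 833 lip~ 45.5
```

View pics/t10.png

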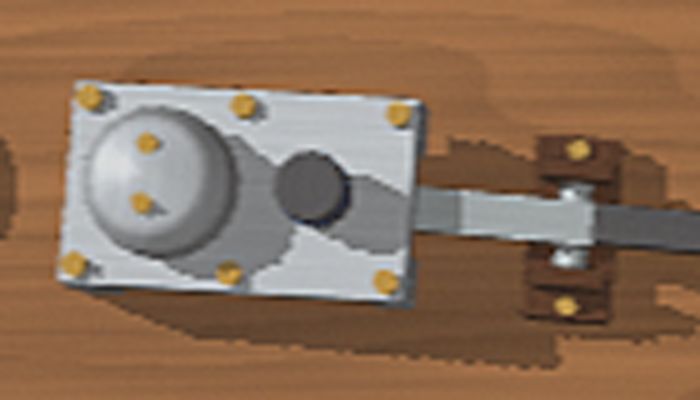

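```bash
python3 - <<'E'
from h import *
im=dict(np.load('t10.npz'))
H=np.array([atz(im,190+(x+.5)/5-.5,195+(y+.5)/5-.5,z) for x,y,z in [(76,83,48),(420,102,59.5),(408,306,59.5),(60,284,48)]])
far=(H[0]+H[3])/2; near=(H[1]+H[2])/2; d=(far-near)[:2]; print(H.round(1),near,np.linalg.norm(d)); u=d/np.linalg.norm(d); yaw=np.degrees(np.arctan2(u[1],u[0])); print('yaw',yaw)
s=near[:2]+46.5*u; print('strip place',s)
ux=np.array([u[1],-u[0]])
for off in [-25,-60,-125]:
    c=s+ux*off; print('off',off,'centre',c.round(1),'tcp',(c-52*ux).round(1))
E
```

```text
[[658.9 276.8  48. ]
 [645.9 107.9  59.5]
 [546.7 113.7  59.5]
 [560.2 282.9  48. ]] [596.33523463 110.8404171   59.5       ] 169.5360990375464
yaw 85.5192123086039
strip place [599.96803816 157.19829387]
off -25 centre [575.  159.2] tcp [523.2 163.2]
off -60 centre [540.2 161.9] tcp [488.3 165.9]
off -125 centre [475.4 167. ] tcp [423.5 171. ]
```

Emit:
servo_tool(moves="-0.035 0.045 0 0 0 1; -0.07 0.095 0 0 0 2; -0.11 0.14 0 0 0 3; -0.14 0.195 0 0 0 4; -0.152 0.255 0 0 0 5; -0.152 0.315 0 0 0 6; -0.152 0.37 0 0 0 6; -0.152 0.42 0 0 0 6")

```text
t: 11.8
ee_pos: [418.0, 95.7, 96.9]
orientation: [-1.57, 0.064, -0.062]
ft_force: [1.5, 0.1, -1.6]
width: 29.8
```

Emit:
servo_tool(moves="0 0.05 -0.01 0 0 0.1; 0 0.077 -0.03 0 0 0.1; 0 0.077 -0.06 0 0 0.1; 0 0.077 -0.067 0 0 0.1; 0 0.077 -0.067 0 0 0.1")

```text
t: 12.42
ee_pos: [418.2, 170.4, 30.0]
orientation: [-1.571, 0.064, -0.061]
ft_force: [-0.6, -0.2, -1.5]
width: 29.6
```

```bash
python3 - <<'E'
from h import *
rel([418.5,171.4,28],axes(85.5)); a=snap('scene'); np.savez('s11.npz',**a)
A=cv2.resize(a['pixels'][150:310,280:480],None,fx=3.8,fy=3.8,interpolation=cv2.INTER_CUBIC)
cv2.imwrite('pics/s11.png',A[:,:,::-1])
E
```

```text
t 12.43 now [418.2 170.4  30. ] F [-0.6 -0.2 -1.5] w 29.6
d mm [ 0.3  1.  -2. ]
rv deg [ 0.05 -0.13  0.05]
```

View pics/s11.png

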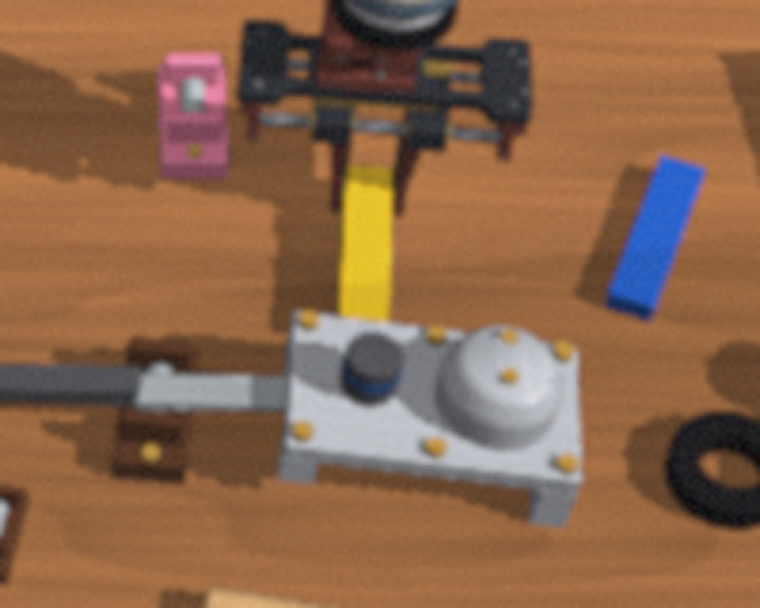

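Emit:
servo_tool(moves="0 0.001 -0.003 0 0 0; 0 0.001 -0.003 0 0 0")

```text
t: 12.72
ee_pos: [419.2, 171.8, 28.0]
orientation: [-1.57, 0.062, -0.063]
ft_force: [-0.2, -0.1, -0.7]
width: 29.5
```

Emit:
servo_tool(moves="0 0 0 0 0 0; 0 0 0 0 0 0", hand=150)

```text
t: 12.98
ee_pos: [419.0, 171.9, 27.8]
orientation: [-1.57, 0.062, -0.062]
ft_force: [1.1, 0.2, -0.1]
width: 36.1
```

Emit:
servo_tool(moves="0 0 0 0 0 0; 0 0 0 0 0 0", hand=255)

```text
t: 13.22
ee_pos: [418.9, 171.9, 27.7]
orientation: [-1.57, 0.062, -0.062]
ft_force: [0.1, -2.1, 2.6]
width: 29.5
```

```bash
python3 - <<'E'
from h import *
st(); a=snap('scene'); np.savez('s12.npz',**a)
P,m=colored(a,(150,120,0),(255,255,110),(20,45),(350,180,410,250))
r=cv2.minAreaRect(P[:,:2].astype(np.float32)); print(len(P),r)
c=np.linalg.lstsq(np.c_[P[:,0]-480,P[:,1]-165,np.ones(len(P))],P[:,2],rcond=None)[0]; print(c)
v,u=np.where(m)
for x in (450,480,510):
    q=P[abs(P[:,0]-x)<4]; print(x,np.percentile(q[:,1],[3,97]),np.median(q[:,2]))
print(np.percentile(P[:,0],[0.5,99.5]))
E
```

```text
t 13.22 p [418.9 171.9  27.7] F [ 0.1 -2.1  2.6] M [ 0.01 -0.12  0.02] w 29.5
[[ 0.997 -0.     0.079]
 [-0.079 -0.     0.997]
 [-0.    -1.    -0.   ]]
q [ 0.36  0.57  2.11 -0.    0.47 -1.13]
492 ((469.6628723144531, 167.70794677734375), (30.21078109741211, 125.72594451904297), 85.76659393310547)
[1.24787832e-03 2.81586994e-04 3.12596994e+01]
450 [154.96549069 183.83936406] 31.591284728669734
480 [152.09221185 182.08687032] 31.817651798694442
510 [151.27366706 177.82106455] 31.248053724946203
[408.48871096 531.74862034]
```

Emit:
servo_tool(moves="0 0 0.001 0 0 0; 0.01 -0.0008 0.001 0 0 0; 0.025 -0.002 0.001 0 0 0; 0.04 -0.0032 0.001 0 0 0; 0.055 -0.0043 0.001 0 0 0; 0.06 -0.0047 0.001 0 0 0; 0.06 -0.0047 0.001 0 0 0")

```text
t: 14.15
ee_pos: [479.0, 167.0, 28.4]
orientation: [-1.57, 0.063, -0.062]
ft_force: [-0.6, -0.0, -1.2]
width: 29.9
```

```bash
python3 - <<'E'
from h import *
st(); a=snap('scene'); 
A=cv2.resize(a['pixels'][180:310,300:460],None,fx=4.6,fy=4.6,interpolation=cv2.INTER_CUBIC)
cv2.imwrite('pics/s13.png',A[:,:,::-1])
b=snap('top','t13.png')
E
```

```text
t 14.15 p [479.  167.   28.4] F [-0.6 -0.  -1.2] M [ 0.07 -0.07  0.01] w 29.9
[[ 0.997 -0.     0.079]
 [-0.079 -0.     0.997]
 [-0.    -1.    -0.   ]]
q [ 0.31  0.61  1.99 -0.    0.54 -1.18]
```

View pics/s13.png

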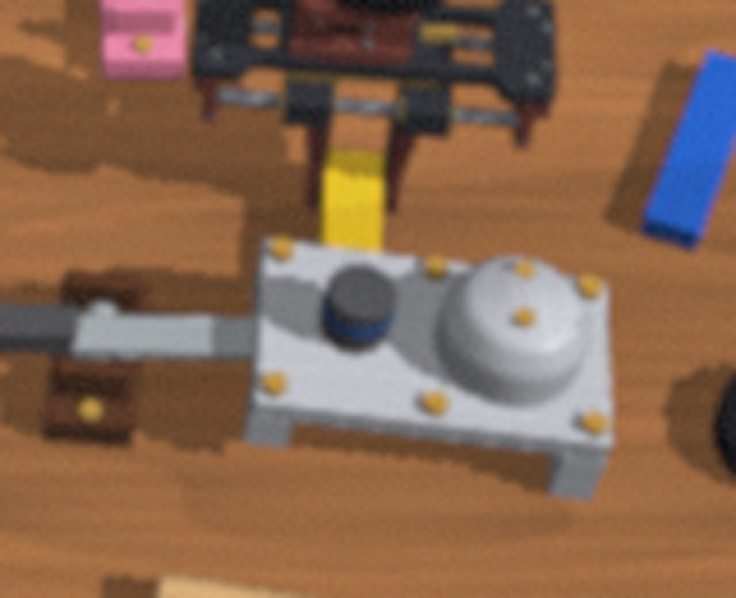

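Sliding in without contact. Continue 42 mm.

Emit:
servo_tool(moves="0.01 -0.0008 0 0 0 0; 0.022 -0.0017 0 0 0 0; 0.034 -0.0027 0 0 0 0; 0.042 -0.0033 0 0 0 0; 0.042 -0.0033 -0.001 0 0 0; 0.042 -0.0033 -0.001 0 0 0")

```text
t: 15.0
ee_pos: [521.2, 163.9, 27.7]
orientation: [-1.57, 0.062, -0.063]
ft_force: [1.6, -0.1, 0.9]
width: 30.1
```

```bash
python3 - <<'E'
from h import *
st(); a=snap('scene'); 
A=cv2.resize(a['pixels'][180:310,300:460],None,fx=4.6,fy=4.6,interpolation=cv2.INTER_CUBIC)
cv2.imwrite('pics/s14.png',A[:,:,::-1])
E
```

```text
t 15.0 p [521.2 163.9  27.7] F [ 1.6 -0.1  0.9] M [ 0.03 -0.34  0.  ] w 30.1
[[ 0.997  0.001  0.079]
 [-0.079  0.     0.997]
 [ 0.001 -1.     0.   ]]
q [ 0.28  0.64  1.9  -0.    0.6  -1.21]
```

View pics/s14.png

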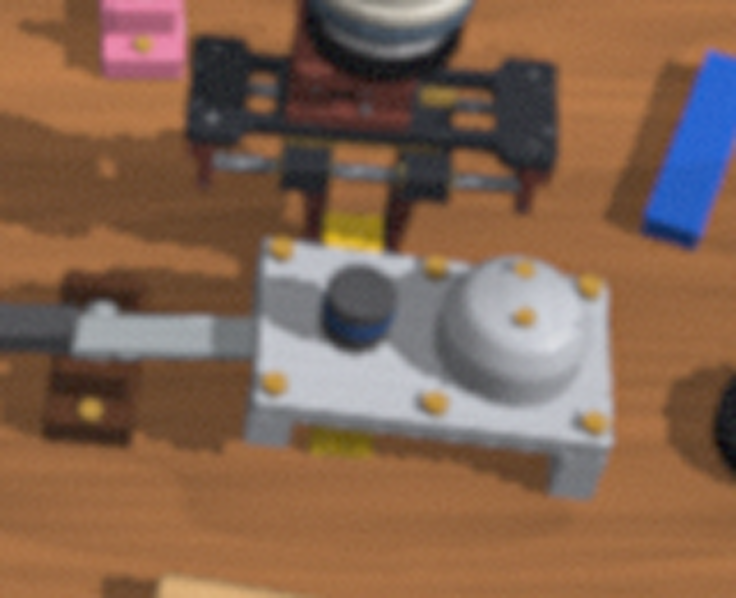

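Emit:
servo_tool(moves="0.004 -0.0003 0.0005 0 0 0; 0.008 -0.0006 0.0005 0 0 0; 0.008 -0.0006 -0.0003 0 0 0; 0.008 -0.0006 -0.0003 0 0 0")

```text
t: 15.55
ee_pos: [529.4, 163.3, 27.7]
orientation: [-1.57, 0.061, -0.063]
ft_force: [-0.5, -1.3, 5.6]
width: 30.0
```

Emit:
servo_tool(moves="0 0 0 0 0 0; 0 0 0 0 0 0; 0 0 0 0 0 0; -0.03 0.0024 0 0 0 0; -0.06 0.005 0 0 0 0", hand=120)

```text
t: 16.18
ee_pos: [468.1, 168.3, 27.1]
orientation: [-1.57, 0.063, -0.062]
ft_force: [-0.4, 0.3, -0.2]
width: 46.2
```

```bash
python3 - <<'E'
from h import *
st(); a=snap('scene'); b=snap('top'); np.savez('t15.npz',**b); np.savez('s15.npz',**a)
plate(b)
A=cv2.resize(a['pixels'][180:310,300:460],None,fx=4.6,fy=4.6,interpolation=cv2.INTER_CUBIC)
cv2.imwrite('pics/s15.png',A[:,:,::-1])
P,m=colored(a,(120,100,0),(255,255,110),(15,45),(350,180,410,250)); print(len(P),np.percentile(P,[1,99],axis=0).round(1))
E
```

```text
t 16.18 p [468.1 168.3  27.1] F [-0.4  0.3 -0.2] M [ 0.12 -0.1  -0.02] w 46.2
[[ 0.997 -0.     0.079]
 [-0.079 -0.     0.997]
 [-0.    -1.    -0.   ]]
q [ 0.32  0.6   2.01 -0.    0.53 -1.17]
plate slopes x,y [-0.     -0.0654] z0 53.7 n 802 lip~ 45.2
58 [[516.2 148.8  25.5]
 [533.1 177.3  35.4]]
```

View pics/s15.png

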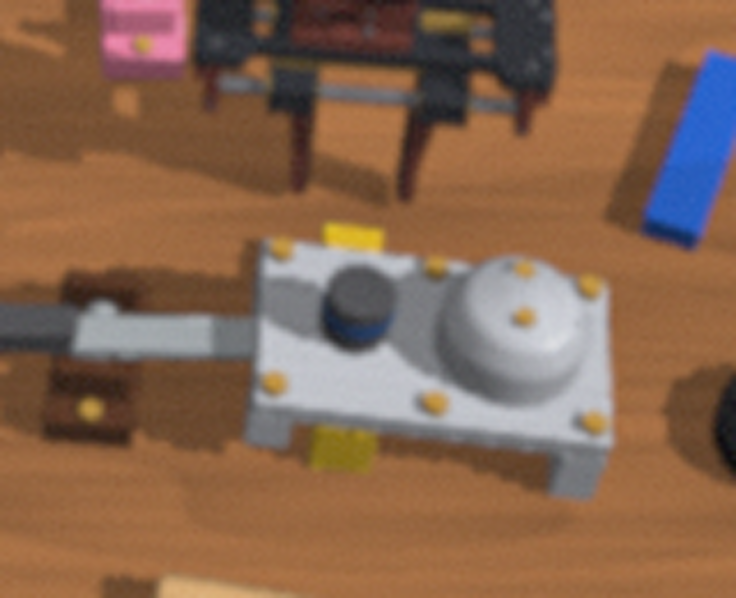

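Emit:
servo_tool(moves="-0.01 0 0.03 0 0 -3; -0.02 -0.01 0.08 0 0 -10; -0.02 -0.03 0.12 0 0 -20; -0.02 -0.06 0.12 0 0 -30; -0.01 -0.1 0.12 0 0 -40; 0 -0.14 0.12 0 0 -50; 0.03 -0.18 0.12 0 0 -60; 0.07 -0.22 0.12 0 0 -70")

```text
t: 17.27
ee_pos: [540.2, -53.5, 147.7]
orientation: [-1.322, 1.012, -1.013]
ft_force: [-0.5, -0.7, 0.2]
width: 46.3
```

```bash
python3 - <<'E'
from h import *
im=dict(np.load('t10.npz')); P=cloud(im); px=im['pixels'].astype(int)
for y in range(-200,100,25):
    m=(abs(P[...,1]-y)<12)&(P[...,0]>555)&(P[...,0]<615)&(P[...,2]>10)&(P[...,2]<58); q=P[m]
    print(y,len(q),np.percentile(q[:,0],[5,95]).round(1),np.median(q[:,2]).round(1))
A=cv2.resize(im['pixels'][220:270,280:440],None,fx=5,fy=5,interpolation=cv2.INTER_CUBIC)
cv2.imwrite('pics/t10b.png',A[:,:,::-1])
E
```

```text
-200 82 [557.5 579.7] 17.6
-175 97 [559.7 582.3] 20.1
-150 98 [561.9 584.4] 22.5
-125 90 [564.5 584.7] 24.9
-100 85 [567.7 586.7] 27.4
-75 86 [570.1 589.5] 30.5
-50 87 [572.5 591.5] 33.6
-25 85 [574.7 593.7] 36.0
0 86 [576.5 595.7] 38.9
25 226 [557.2 611.4] 33.3
50 209 [557.6 612.4] 33.3
75 92 [582.6 602.9] 38.1
```

View pics/t10b.png

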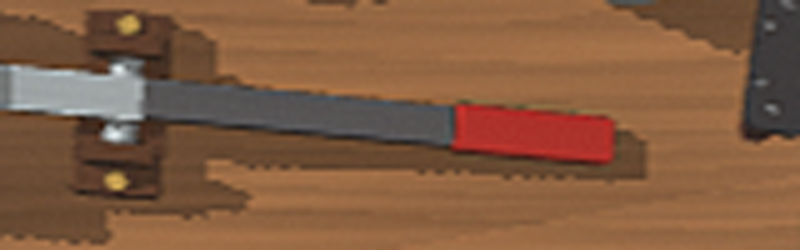

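```bash
python3 - <<'E'
from h import *
rel([580,-88,116],axes(-5.2,6.5))
E
```

```text
t 17.27 now [540.2 -53.5 147.7] F [-0.5 -0.7  0.2] w 46.3
d mm [ 39.8 -34.5 -31.7]
rv deg [  6.51   0.6  -20.3 ]
```

Emit:
servo_tool(moves="0.015 -0.015 -0.01 2.1 0.2 -6.7; 0.03 -0.03 -0.02 4.3 0.4 -13.4; 0.0398 -0.0345 -0.0317 6.5 0.6 -20.3; 0.0398 -0.0345 -0.0317 6.5 0.6 -20.3; 0.0402 -0.03 -0.0717 6.5 0.6 -20.3; 0.0405 -0.0255 -0.1 6.5 0.6 -20.3; 0.0405 -0.025 -0.111 6.5 0.6 -20.3; 0.0405 -0.025 -0.111 6.5 0.6 -20.3")

```text
t: 18.27
ee_pos: [579.2, -76.5, 36.3]
orientation: [-1.082, 1.318, -1.186]
ft_force: [0.1, -0.2, -0.1]
width: 46.2
```

```bash
python3 - <<'E'
from h import *
st(); snap('wrist','w16.png')
E
```

```text
t 18.27 p [579.2 -76.5  36.3] F [ 0.1 -0.2 -0.1] M [-0.06 -0.06 -0.  ] w 46.2
[[-0.082  0.009  0.997]
 [-0.99   0.113 -0.083]
 [-0.113 -0.994 -0.001]]
q [-0.21  0.67  1.81  0.18  0.69 -0.26]
```

View pics/w16.png

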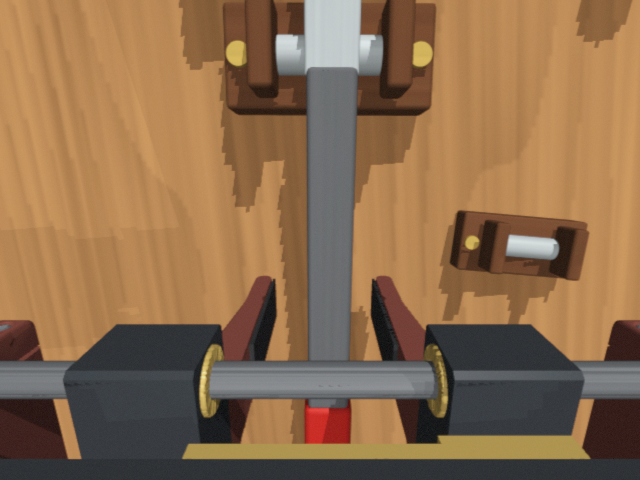

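Emit:
servo_tool(moves="0.001 0 0 0 0 0; 0.001 0 0 0 0 0; 0.001 0 0 0 0 0; 0.001 0 0 0 0 0; 0.001 0 0 0 0 0", hand=255)

```text
t: 18.95
ee_pos: [581.1, -76.9, 36.8]
orientation: [-1.079, 1.318, -1.189]
ft_force: [1.0, -1.5, 5.4]
width: 19.4
```

Emit:
servo_tool(moves="0 0.0003 0.0036 -1.75 0.15 0; 0 0.0007 0.0072 -3.5 0.3 0; 0 0.0012 0.0102 -5 0.45 0; 0.0001 0.0017 0.0132 -6.5 0.6 0; 0.0002 0.0023 0.0162 -8 0.7 0; 0.0003 0.003 0.0192 -9.5 0.85 0; 0.0004 0.0046 0.0251 -12.5 1.1 0; 0.0006 0.0065 0.0309 -15.5 1.4 0")

```text
t: 19.95
ee_pos: [579.6, -70.2, 66.1]
orientation: [-1.293, 1.201, -1.385]
ft_force: [0.8, -0.1, -6.0]
width: 19.9
```

```bash
python3 - <<'E'
from h import *
st(); a=snap('scene'); b=snap('top'); np.savez('t17.npz',**b)
plate(b)
A=cv2.resize(a['pixels'][180:310,230:460],None,fx=3.4,fy=3.4,interpolation=cv2.INTER_CUBIC)
cv2.imwrite('pics/s17.png',A[:,:,::-1])
E
```

```text
t 19.95 p [579.6 -70.2  66.1] F [ 0.8 -0.1 -6. ] M [ 0.47 -0.18 -0.13] w 19.9
[[-0.083 -0.018  0.996]
 [-0.984 -0.158 -0.085]
 [ 0.159 -0.987 -0.004]]
q [-0.06  0.62  1.81 -0.24  0.73  0.2 ]
plate slopes x,y [-0.0052  0.0068] z0 46.8 n 896 lip~ 32.3
```

View pics/s17.png

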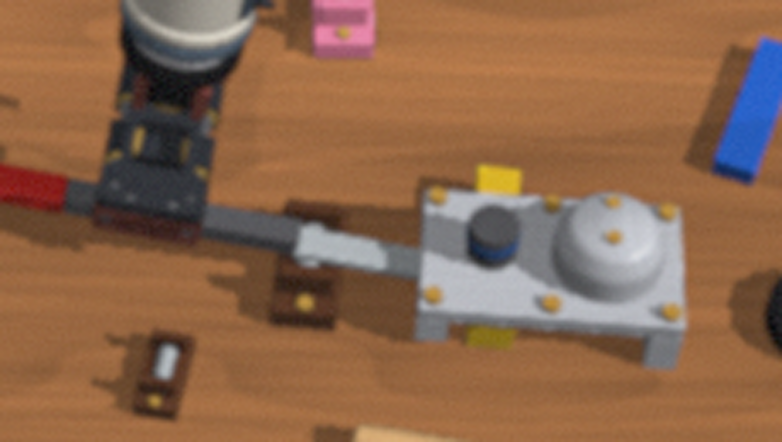

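Emit:
servo_tool(moves="0 0 0.002 0 0 0; -0.001 -0.011 0.0038 0 0 0; -0.0026 -0.03 0.007 0 0 0; -0.0045 -0.051 0.0105 0 0 0; -0.0045 -0.055 0.03 0 0 0; -0.0045 -0.055 0.06 0 0 0; -0.0045 -0.055 0.075 0 0 0")

```text
t: 20.92
ee_pos: [577.3, -126.0, 144.6]
orientation: [-1.287, 1.197, -1.387]
ft_force: [1.1, 0.0, -8.7]
width: 19.6
```

```bash
python3 - <<'E'
from h import *
rel([438.5,-205.4,60],axes(-3.8)); b=snap('top'); plate(b)
E
```

```text
t 20.93 now [ 577.3 -126.   144.6] F [ 1.1  0.  -8.7] w 19.6
d mm [-138.8  -79.4  -84.6]
rv deg [ 9.04 -0.6   1.11]
plate slopes x,y [-0.0059  0.0081] z0 46.8 n 902 lip~ 32.1
```

Emit:
servo_tool(moves="-0.02 -0.012 0 1.5 -0.1 0.2; -0.045 -0.026 0 3 -0.2 0.4; -0.07 -0.04 0 4.5 -0.3 0.6; -0.095 -0.054 -0.01 6 -0.4 0.8; -0.12 -0.07 -0.03 7.5 -0.5 1; -0.139 -0.079 -0.06 9 -0.6 1.1; -0.139 -0.079 -0.085 9 -0.6 1.1; -0.139 -0.079 -0.085 9 -0.6 1.1")

```text
t: 21.98
ee_pos: [436.1, -203.9, 55.8]
orientation: [-1.182, 1.262, -1.254]
ft_force: [-0.2, 0.1, -7.6]
width: 20.1
```

```bash
python3 - <<'E'
from h import *
st()
for n in ['top','scene']:
    im=snap(n,n+'18.png'); P=cloud(im); z=P[...,2]
    m=(z>20)&(z<75)&(P[...,0]>415)&(P[...,0]<470)&(P[...,1]>-370)&(P[...,1]<30)
    Q=P[m]; print(n,len(Q))
    for y in range(-370,20,20):
        q=Q[(Q[:,1]>y)&(Q[:,1]<y+20)]
        if len(q)>5: print(y,np.median(q,0).round(1))
E
```

```text
t 21.98 p [ 436.1 -203.9   55.8] F [-0.2  0.1 -7.6] M [-0.07 -0.09 -0.02] w 20.1
[[-0.065 -0.006  0.998]
 [-0.998  0.001 -0.065]
 [-0.001 -1.    -0.006]]
q [-0.46  0.54  2.04 -0.    0.57 -0.39]
top 653
-190 [ 438.1 -174.4   49.6]
-170 [ 438.2 -160.4   50.1]
-150 [ 438.5 -139.5   49.2]
-130 [ 439.9 -120.    50.1]
-110 [ 441.4 -100.1   45. ]
-90 [441.8 -79.7  40.5]
-70 [444.3 -60.4  40.1]
-50 [444.6 -38.9  40.7]
-30 [447.1 -21.7  40.5]
-10 [447.3  -4.9  40.6]
scene 1117
-350 [ 435.4 -334.7   48.8]
-330 [ 435.3 -320.6   48.4]
-310 [ 437.1 -299.4   48.6]
-290 [ 438.4 -280.    48.2]
-270 [ 441.6 -265.1   45. ]
-250 [ 442.5 -238.8   35.4]
-230 [ 449.5 -216.9   40.4]
-210 [ 453.  -195.6   45.2]
-190 [ 444.5 -180.3   48.5]
-170 [ 444.8 -160.1   48.4]
-150 [ 447.2 -139.7   47.9]
-130 [ 447.8 -119.9   48.1]
-110 [ 447.8 -100.8   42. ]
-90 [447.8 -80.   40.6]
-70 [450.1 -60.4  40.5]
-50 [450.5 -39.3  40.3]
-30 [451.9 -20.2  40.5]
-10 [450.7  -4.5  39.9]
```

Emit:
servo_tool(moves="0 0 -0.015 0 0 0; 0 0 -0.026 0 0 0; 0 0 -0.031 0 0 0; 0 0 -0.031 0 0 0")

```text
t: 22.58
ee_pos: [437.1, -204.0, 25.6]
orientation: [-1.181, 1.26, -1.255]
ft_force: [0.7, 0.8, -8.5]
width: 19.8
```

Emit:
servo_tool(moves="0 0 -0.001 0 0 0; 0 0 -0.001 0 0 0")

```text
t: 22.82
ee_pos: [437.6, -204.3, 25.3]
orientation: [-1.18, 1.259, -1.256]
ft_force: [0.6, 0.7, -8.5]
width: 19.9
```

Emit:
servo_tool(moves="0 0 -0.001 0 0 0; 0 0 -0.002 0 0 0; 0 0 -0.002 0 0 0")

```text
t: 23.2
ee_pos: [437.3, -204.2, 23.1]
orientation: [-1.18, 1.259, -1.256]
ft_force: [0.4, 0.4, -8.1]
width: 19.9
```

Emit:
servo_tool(moves="0 0 0 0 0 0; 0 0 0 0 0 0; 0 0 0 0 0 0; 0 0 0.03 0 0 0; 0 0 0.08 0 0 0; 0 0 0.12 0 0 0; 0 -0.05 0.15 0 0 0; 0 -0.1 0.15 0 0 0", hand=100)

```text
t: 24.2
ee_pos: [439.0, -306.1, 176.4]
orientation: [-1.18, 1.253, -1.26]
ft_force: [1.4, 0.4, -0.0]
width: 53.3
```

Emit:
servo_tool(moves="-0.03 -0.05 0 0 0 0; -0.06 -0.1 0 0 0 0; -0.09 -0.15 0 0 0 0; -0.12 -0.2 0 0 0 0; -0.12 -0.2 0 0 0 0; -0.12 -0.2 0 0 0 0; -0.12 -0.2 0 0 0 0")

```text
t: 25.08
ee_pos: [318.0, -502.9, 173.1]
orientation: [-1.181, 1.258, -1.254]
ft_force: [0.4, 0.0, 0.5]
width: 53.1
```

```bash
python3 - <<'E'
from h import *
st(); a=snap('scene','s20.png'); b=snap('top','t20.png'); plate(b)
P=cloud(b)
for y in range(-340,10,30):
    m=(abs(P[...,1]-y)<10)&(P[...,0]>415)&(P[...,0]<465)&(P[...,2]>4)&(P[...,2]<40); q=P[m]
    print(y,len(q),np.percentile(q[:,0],[5,95]).round(1) if len(q) else '',np.median(q[:,2]).round(1) if len(q) else '')
A=cv2.resize(a['pixels'][180:310,300:460],None,fx=4.6,fy=4.6,interpolation=cv2.INTER_CUBIC)
cv2.imwrite('pics/s20c.png',A[:,:,::-1])
A=cv2.resize(b['pixels'][195:275,190:330],None,fx=5,fy=5,interpolation=cv2.INTER_CUBIC)
cv2.imwrite('pics/t20c.png',A[:,:,::-1])
P,m=colored(a,(120,100,0),(255,255,110),(10,45),(350,180,410,300)); print(len(P),np.percentile(P,[1,50,99],axis=0).round(1))
E
```

```text
t 25.07 p [ 318.  -502.9  173.1] F [0.4 0.  0.5] M [-0.04 -0.09 -0.01] w 53.1
[[-0.064 -0.003  0.998]
 [-0.998  0.    -0.064]
 [-0.    -1.    -0.003]]
q [-1.03  0.47  1.75 -0.    0.93 -0.96]
plate slopes x,y [-0.0013  0.0049] z0 46.8 n 892 lip~ 32.3
-340 37 [417. 452.] 13.8
-310 89 [417.3 454.3] 15.4
-280 85 [420.  454.1] 15.9
-250 85 [420.8 452.6] 14.5
-220 73 [425.5 451.3] 16.1
-190 72 [428.4 445.6] 16.5
-160 74 [427.8 448.5] 16.7
-130 70 [431.4 448.8] 16.7
-100 72 [431.9 452.8] 9.2
-70 78 [434.2 457.4] 6.9
-40 80 [432.4 457.3] 7.3
-10 69 [434.8 457.6] 7.2
141 [[518.2 113.5  10.6]
 [535.  160.2  30.1]
 [651.6 176.8  43.9]]
```

View pics/s20.png

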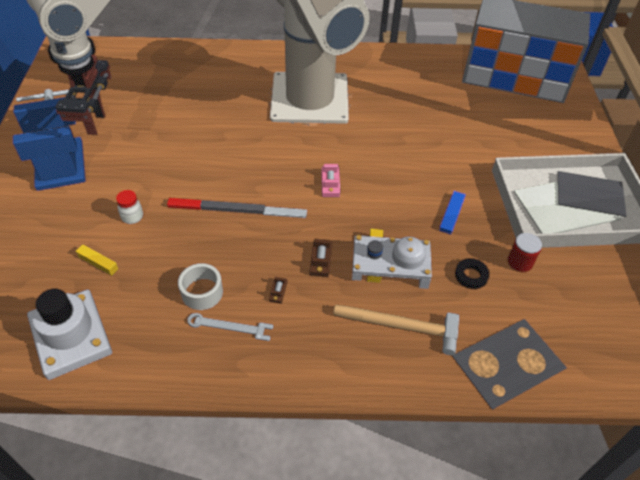

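View pics/s20c.png

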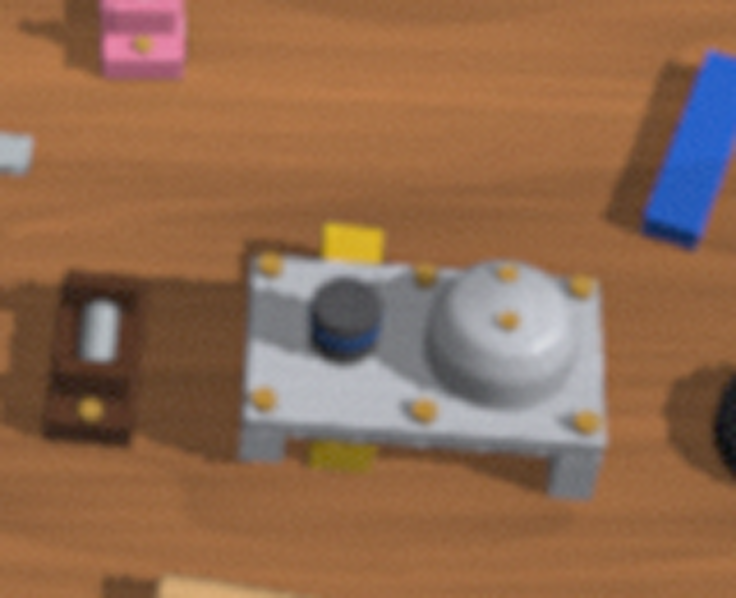

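View pics/t20c.png

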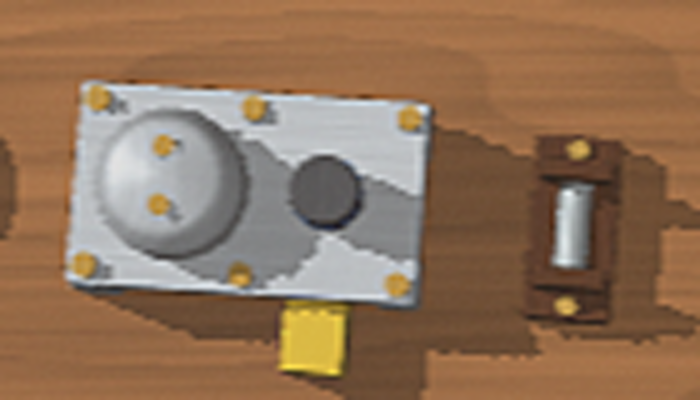

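```bash
python3 - <<'E'
from h import *
print(ctrl.close_job())
E
```

```text
the job is handed in; nothing more can be done
None
```

I levered the housing's low end up with the pry bar over the block. I rested the bar so its own weight held the housing, then slid the thick yellow strip in crosswise from the robot side. After that I took the bar out and laid it flat close to where it first lay. The job was handed in at about 25 s of the 72 s; it reports no verdict.

**Checks before handing in:**
- **Housing:** the fitted plate slope was about 0.005 rad along its length and 0.001 rad across. The lip was about 32 mm above the bench. It had been about 44 mm while the bar held the housing up; the camera read 45 mm.
- **Strip:** its middle sits about 20 mm off the housing's middle line and about 37 mm to the near side of its origin. It lies along the housing's x axis to within about 1°. These come from camera readings good to about 2 mm.
- **Bar:** it lies flat and well clear of the housing, with the shaft top at 16–17 mm and the blade top at 7 mm.
- **Other things:** in the final pictures the bystanders look to be where they started. The gripper was open and clear of everything.

**Disagreements:** the cameras and the robot differed by 2–4 mm on the bar's position, so I shifted the bar 3 mm before putting it under the lip. TCP height readings also scattered by 1–3 mm. No check failed.

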